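# Clear used coffee pods with the bamboo paddle

### The arm

A 7-joint arm with a two-finger parallel gripper is mounted at the origin on the work surface. World frame = base frame: x ahead of the robot, y to its left, z up, the work surface at z = 0. Lengths are in m, angles in rad, forces in N, time in s.
With the tool pointing down it reaches from about 0.425 to 1.025 m from the base axis. Payload 9.4 kg.
Tool frame: the origin (TCP) lies between the finger pads; the fingertips stand 17 mm ahead of it and the grasp point (between the pads) lies 2 mm behind it; z points along the fingers, y is the line along which they close (so a half turn about z gives the same grasp; the last joint's range is limited). The gripper opens to 85 mm and grips with 20 to 120 N. Pads are 22 mm wide; open, the fingers measure 114 mm over their backs; the gripper's body (76 mm by 85 mm) begins 54 mm behind the grasp point. The pads swing forward as they close: fully open they stand 13 mm farther back than shut.
Start: joints at [-1.311, 0.599, -0.003, 1.599, 0.002, 0.943, -0.08], TCP at [0.24, 0.684, 0.248] pointing down, gripper open.
Joint ranges: [-2.57, 2.57], [-0.35, 1.97], [-1.29, 1.29], [0.11, 2.56], [-1.05, 4.19], [0.11, 1.86], [-2.63, 2.63]. Speed limits (rad/s): [2.22, 2.22, 3.01, 3.01, 3.14, 3.14, 3.14].

### API

Orientations are given as [roll, pitch, yaw] about the fixed x, y, z axes, in that order (R = Rz(yaw) Ry(pitch) Rx(roll)).
In Python, from station import ctrl gives the robot as it stands.
- The arm moves only by the tool move_arm, never from a script. Its argument "series" is a list of rows, each an object of numbers: "jaw": the closure, from 0 (fully open) to 1 (shut); "x", "y", "z": the shift along the tool's x, y, z in m; "ax", "ay", "az": the turn, a rotation vector about the tool's x, y, z in degrees. In form: [{"jaw": .., "x": .., "y": .., "z": .., "ax": .., "ay": .., "az": ..}, ...]. A call has 1 to 12 rows; each row shifts and turns the commanded pose from where the row before left it, along the tool's axes as they then stand; what a row does not reach is not made up. A row lasts 1/12 s, in which the tool goes at most 41.7 mm and 7.16 degrees, less where a joint would pass 70% of its speed; a pose out of reach is approached as far as the arm can. A call is refused whole if a number of a shift passes 0.0417 or a number of a turn 7.16, either way. A call with a gripper value outside its range is refused whole. The fingers move at their own pace and stop on an object; "grip_force" is the grip in N (left out, the last holds). Time passes only in rows, so rows that do not move let the fingers close. It gives the time, the measured TCP pose, the force, the opening and the grip force at its end, in the units of the state.
- ctrl.get_state(): the state, without advancing time (a new reading comes with each control period).
- ctrl.snapshot(name): name is "side" or "top"; returns a dict with "image" (400x640x3 uint8, red, green, blue), "fx", "fy", "cx", "cy" (pixels), "R" (3x3) and "t" (3): a world point X has camera coordinates R X + t. Camera axes: x right, y down, z forward; pixel columns grow to the right and rows downward; lengths in m; the calibration is good to about 2 mm. A picture is of the moment at which its call begins. There is no depth.
- ctrl.sign_off(): hands the job in; it is judged then, once.
Trained networks look in a picture, given as the dict that the camera call returned (one of the last four; its "shot" number tells which), for a name from the list of things; names that differ only in an ending like _2 or _b are one class to them, and where a whole thing is asked for, a point or a joint stands for the part that bears it (a point fixed in the world has none). Each returns a list of dicts, best first, with "score" (0 to 1); they miss things now and then, are a little off and sometimes report something else, mostly with a low value. They report only what shows in the picture. A call takes as long as a camera call.
- ctrl.silhouettes(picture, target): "mask" (400x640 bool, what is visible of it) and "extent" ([left, top, right, bottom] in pixels, round what is visible of it).
The state is a dict: "clock": time; "joint_pos": joint angles; "qd": joint speeds; "effort": joint torques, N m; "tcp_pos": TCP position; "orientation": TCP orientation; "ft_force": force on the tool from outside, world axes, zero at the start; "torque": the same for the moment, N m; "gripper_width": opening from 0.0 (shut) to 1.0 (fully open); "grip_force": force on a finger pad.
Only numpy, scipy, OpenCV 4.12 (cv2) and the standard library are available. Lean on these libraries where they do the work, as an engineer would, in place of code of your own. Each camera call takes 0.05 s, during which the arm holds its last target. There are 200 camera calls.

### The job

Pull the bamboo paddle up out of its tall glass without knocking the glass over, and with the paddle sweep both used coffee pods along the narrow lane of the steel drain stand and over its open end into the black waste bin; do not touch the pods with the gripper. Then stand the used paddle, blade down, in the steel pitcher and let go of it. Leave the glasses, the pitcher, the spoon, the clean cup and the bowls standing where they are.

Things in the scene. Friction and masses are not known exactly. Their poses are not given: they have to be found in the camera images.
- paddle: Loose bamboo stirring paddle, 220 long, 40 g, standing in glass_a, blade down, leaning about 17 degrees on the glass rim. Origin: middle of the blade's bottom edge. Its z axis runs along the paddle up to the handle's end, y along the blade's width, x along the blade's thickness. Blade: from z = 0 to 75 mm, 24 wide (y), 6 thick (x). Handle: from 70 to 220 mm, square, 10 x 10. It leans towards +x of glass_a, so its two side faces (normal to its y axis) are free for the fingers.
- paddle_top (a point): The top end of the paddle's handle, 220 mm from its origin; same axes as the paddle.
- glass_a: Loose tall clear glass, outside diameter 53, 110 high, wall 3.5, base 10 thick, 0.32 kg: holds the paddle. Origin: centre of its underside, z up; the paddle leans to its +x side.
- glass_b: A second glass of the same kind with a short steel spoon in it: a bystander. Origin: centre of its underside, z up.
- spoon: Steel spoon, 155 long, leaning in glass_b: a bystander, its top about 155 mm above the table. Origin: middle of its lower end.
- pitcher: Loose round steel pitcher, without handle or spout, empty: outside diameter 100, 120 high, wall 3, floor 6 thick, 0.7 kg. Origin: centre of its underside, z up.
- lane_floor (a point): Fixed steel drain stand: this point is the middle of the lane's floor, 70 mm above the table. Its y axis runs along the lane, z up. The lane is straight, with a dark steel floor, 48 wide (x from -24 to 24), and runs from y = 91 mm (closed by a wall) to y = -97 mm (open end); 6 mm thick walls stand 20 mm above its floor on both long sides and at the closed end. Beside it, from x = 30 to 122 mm, is the same deck at the same height, with the clean cup on it.
- lane_end (a point): Middle of the floor's edge at the lane's open end (same axes as lane_floor), 97 mm from lane_floor along -y.
- bin_floor (a point): Centre of the inner floor of the fixed black waste bin, 4 mm above the table (same axes as lane_floor). The bin is an open box with its rim 60 mm above the table, 150 (x) by 130 (y) outside, wall 4, and stands against the lane's open end, its rim 10 mm below the lane's floor. In lane_floor's frame its centre is at x = 30, y = -163 mm.
- pod_a: Used aluminium coffee pod, loose, 12 g or so: rim 37 across and 4 high on the lane's floor, tapering upwards to 20 across, 28 high. Stands rim down in the lane, the one nearer to the closed end, with at least 40 mm free between its rim and the end wall. Origin: centre of its underside.
- pod_b: The other used pod, alike, in the lane between pod_a and the open end. Origin: centre of its underside.
- pod_a_center (a point): Centre of pod_a, 14 mm above its underside.
- pod_b_center (a point): Centre of pod_b, 14 mm above its underside.
- clean_cup: White espresso cup, rim 64 across, 55 high, loose on the deck beside the lane, 80 mm or so from its middle: a bystander. Origin: centre of its underside.
- bowl_a: White tasting bowl, 90 across, 60 high, loose, on the table's far side: a bystander. Origin: centre of its underside.
- bowl_b: White tasting bowl like it, near the robot: a bystander. Origin: centre of its underside.

How it is judged:
By the outcome, as a careful person would: the job done as asked, in the order asked, and still so for the second after the job is handed in, with the robot touching nothing.
It also fails if it takes over 51 s, if anything falls off the work surface, if the arm or the gripper's body presses on something with over 40 N, if the wrist force passes 120 N, or if a joint passes its speed limit or range.

## Working session

There is one attempt and no reset: what is moved stays moved. The work goes in short steps, Python scripts to look and compute and a tool call to move; the robot and the scene stay as the last step left them, time stands still between calls to the robot, and variables do not carry over. Pictures are saved under pics/ and viewed, at most 10 in all, crops included, and the job is handed in when it is done.

Besides the shell and the picture viewer there is one more tool, called after ">>>" as name(argument=value, ...), one argument or row to a line, values as JSON. move_arm: Moves the arm, as the interface text tells. Its arguments: {"type":"object","properties":{"series":{"type":"array","items":{"type":"object","properties":{"jaw":{"type":"number"},"x":{"type":"number"},"y":{"type":"number"},"z":{"type":"number"},"ax":{"type":"number"},"ay":{"type":"number"},"az":{"type":"number"}}}},"grip_force":{"type":"number"}},"required":["series"]}

```bash
mkdir -p pics; ls; python3 - <<'E'
from station import ctrl
import cv2,numpy as np,pickle
s=ctrl.get_state();print({k:np.round(v,3) for k,v in s.items()})
P={}
for n in("side","top"):
    p=ctrl.snapshot(n);P[n]=p
    cv2.imwrite(f"pics/{n}0.png",p["image"][:,:,::-1])
    print(n,p["fx"],p["cx"],p["cy"],np.round(p["R"],3).tolist(),np.round(p["t"],3), np.round(-p["R"].T@p["t"],3))
    for t in["paddle","glass_a","pitcher","pod_a","clean_cup","bowl_a","spoon"]:
        for d in ctrl.silhouettes(p,t)[:3]:
            m=d["mask"];ys,xs=np.nonzero(m);print(n,t,round(d["score"],2),d["extent"],round(xs.mean(),1),round(ys.mean(),1),m.sum())
pickle.dump(P,open("p0.pkl","wb"))
E
```

```text
pics
{'clock': np.float64(0.0), 'joint_pos': array([-1.311,  0.6  , -0.003,  1.6  ,  0.002,  0.943, -0.08 ]), 'qd': array([ 0.   , -0.001, -0.001,  0.001,  0.   ,  0.   ,  0.002]), 'effort': array([ 0.0000e+00, -7.7646e+01,  1.5650e+00, -2.5801e+01,  1.2000e-02,
        9.0000e-03, -0.0000e+00]), 'tcp_pos': array([0.239, 0.684, 0.247]), 'orientation': array([-3.14 ,  0.   ,  2.805]), 'ft_force': array([-0.263,  0.754, -0.496]), 'torque': array([-0.013, -0.023, -0.003]), 'grip_force': np.float64(0.0), 'gripper_width': np.float64(1.001)}
side 502.1401488581305 320.205112926036 201.0860736151235 [[0.824, -0.566, -0.005], [-0.338, -0.484, -0.807], [0.454, 0.667, -0.59]] [-0.472  0.328  0.93 ] [ 0.077 -0.729  0.811]
side paddle 0.55 [251.8, 132.6, 258.6, 165.6] 254.3 151.6 131
side glass_a 0.89 [242.3, 158.0, 261.4, 190.5] 251.0 173.6 494
side glass_a 0.82 [242.3, 185.5, 269.1, 230.4] 255.9 209.3 861
side glass_a 0.55 [232.4, 229.3, 277.0, 268.9] 255.7 248.8 1101
side pitcher 0.72 [183.1, 165.4, 229.9, 227.0] 208.3 195.0 2229
side pitcher 0.43 [240.0, 160.3, 263.5, 189.5] 251.4 173.4 513

[... 757 characters left out ...]
.7, 277.3] 210.3 258.7 1220
top glass_a 0.72 [199.5, 202.7, 222.9, 225.4] 207.9 213.5 311
top glass_a 0.72 [243.6, 224.4, 259.8, 242.8] 252.4 232.6 255
top pitcher 0.89 [192.0, 240.8, 229.3, 275.0] 210.3 258.4 1124
top pod_a 0.7 [363.3, 210.4, 378.5, 224.1] 373.3 217.8 132
top pod_a 0.52 [348.1, 217.4, 359.2, 226.0] 352.7 220.4 117
top clean_cup 0.65 [327.5, 183.2, 349.5, 206.0] 339.7 194.1 380
top bowl_a 0.76 [251.8, 142.4, 284.9, 166.9] 267.2 153.8 623
top bowl_a 0.73 [241.9, 224.8, 263.4, 243.0] 251.9 233.3 242
top bowl_a 0.62 [276.4, 242.6, 307.8, 273.4] 293.1 255.8 761
top spoon 0.54 [251.0, 216.6, 255.4, 238.4] 253.1 230.2 68
top spoon 0.23 [315.7, 175.1, 431.9, 237.4] 376.5 205.0 5022
```

```bash
python3 - <<'E'
import cv2
a=cv2.imread("pics/side0.png")[120:320,170:430];cv2.imwrite("pics/s1.png",cv2.resize(a,None,fx=3,fy=3,interpolation=cv2.INTER_CUBIC))
a=cv2.imread("pics/top0.png")[130:290,180:440];cv2.imwrite("pics/t1.png",cv2.resize(a,None,fx=3,fy=3,interpolation=cv2.INTER_CUBIC))
E
```

```text
(no output)
```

View pics/s1.png

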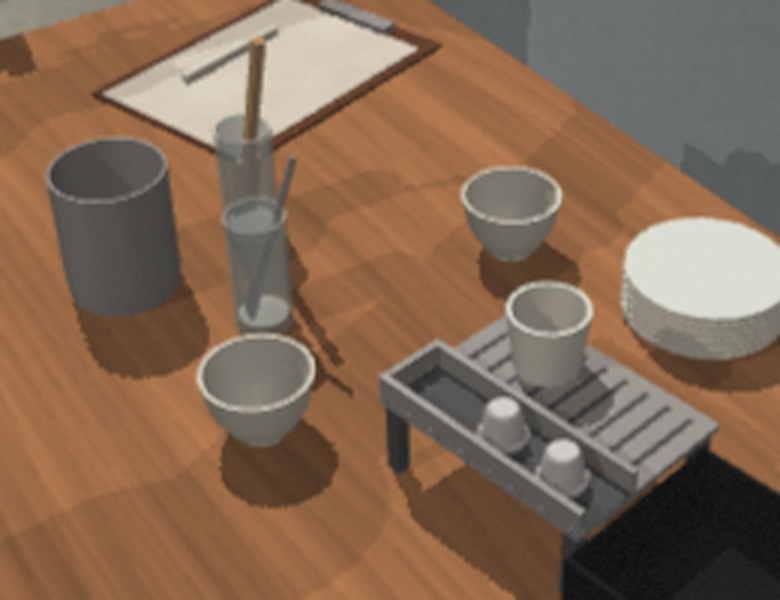

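View pics/t1.png

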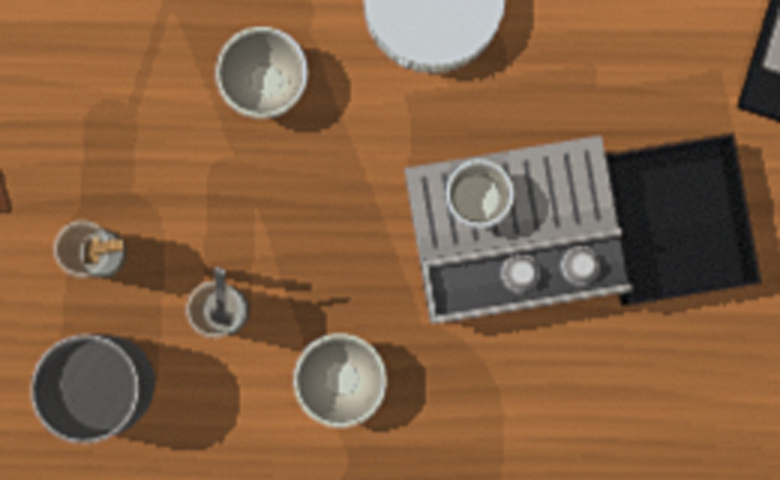

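The side view shows the paddle top near px (256,133), glass_a's rim near (251,164), and the lane with two pods at (338,262) and (358,276). The top view shows glass_a's rim at about (208,213), the pitcher at (209,259), and the lane running right to its open end beside the bin.

```bash
cat > h.py <<'E'
import numpy as np,pickle
from scipy.optimize import least_squares
from scipy.spatial.transform import Rotation as Ro
P0=pickle.load(open("p0.pkl","rb"))
def proj(p,X):
    c=np.atleast_2d(X)@p["R"].T+p["t"];return np.c_[p["fx"]*c[:,0]/c[:,2]+p["cx"],p["fy"]*c[:,1]/c[:,2]+p["cy"]]
def ray(p,u):
    d=p["R"].T@np.array([(u[0]-p["cx"])/p["fx"],(u[1]-p["cy"])/p["fy"],1]);return -p["R"].T@p["t"],d
def atz(p,u,z):
    o,d=ray(p,u);return o+d*(z-o[2])/d[2]
def tri(us,ut,ps=None):
    S,T=(ps or (P0["side"],P0["top"]))
    r=least_squares(lambda X:np.r_[proj(S,X)[0]-us,proj(T,X)[0]-ut],[.5,.1,.1]);return r.x,r.fun
S,T=P0["side"],P0["top"]
s=lambda a,b:np.array([170+a/3,120+b/3]); t=lambda a,b:np.array([180+a/3,130+b/3])
E
python3 - <<'E'
from h import *
np.set_printoptions(precision=4,suppress=True)
# lane fit
L=np.array([[-30,97,20],[30,97,20],[30,-97,20],[-30,-97,20],[122,97,0],[122,-97,0]])/1e3
us=np.array([s(382,380),s(438,343),s(636,472),s(583,517),[np.nan]*2,s(716,427)]);ut=np.array([t(434,322),t(424,262),t(620,232),t(630,290),t(405,168),t(603,138)])
def f(q):
    X=L@Ro.from_euler('z',q[2]).as_matrix().T+[q[0],q[1],.07]
    return np.nan_to_num(np.r_[(proj(S,X)-us).ravel(),(proj(T,X)-ut).ravel()])
r=least_squares(f,[.5,-.1,.15],loss='soft_l1');print("lane",r.x,np.degrees(r.x[2]));print(f(r.x).reshape(-1,2).round(1).tolist())
R=Ro.from_euler('z',r.x[2]).as_matrix();o=np.r_[r.x[:2],.07]
for n,(a,b) in {"podA":((502,408),(518,268)),"podB":((561,452),(581,260))}.items():
    X,e=tri(s(a,b) if 0 else s(*((502,408) if n=="podA" else (561,452))),t(*((520,266) if n=="podA" else (582,260))));print(n,X,e,"lane",R.T@(X-o), "top@.098",R.T@(atz(T,t(*((520,266) if n=="podA" else (582,260))),.098)-o))
print("paddletop",*tri(s(257,41),t(119,246)))
print("glassA rim",atz(S,s(244,132),.11),atz(T,t(83,248),.11),*tri(s(244,132),t(83,248)))
print("pitcher",atz(S,s(109,171),.12),atz(T,t(87,388),.12))
print("glassB",atz(S,s(255,214),.11),atz(T,t(217,309),.11))
print("spoon",*tri(s(292,158),t(220,270)))
E
```

```text
lane [ 0.5412 -0.1111  0.1781] 10.202651664769938
[[-1.7, -0.1], [-0.5, -0.3], [0.8, 0.5], [-1.3, 1.1], [0.0, 0.0], [1.1, 0.5], [-0.8, 0.3], [-0.9, -0.4], [0.5, -1.5], [0.8, -0.2], [-0.0, -0.0], [-0.5, -0.8]]
podA [ 0.5478 -0.1028  0.0963] [ 0.5352 -0.0475 -0.4009  0.609 ] lane [0.0079 0.007  0.0263] top@.098 [0.0094 0.0057 0.028 ]
podB [ 0.5542 -0.1615  0.097 ] [ 0.5339 -0.0519 -0.4291  0.6211] lane [ 0.0039 -0.0519  0.027 ] top@.098 [ 0.0054 -0.0533  0.028 ]
paddletop [0.5578 0.2545 0.2235] [-0.251   0.0133  0.1259 -0.237 ]
glassA rim [0.5621 0.3041 0.11  ] [0.5603 0.3077 0.11  ] [0.5619 0.3072 0.1084] [-0.5835  0.0291  0.2885 -0.5539]
pitcher [0.4337 0.2995 0.12  ] [0.4303 0.2984 0.12  ]
glassB [0.5099 0.1877 0.11  ] [0.5049 0.1809 0.11  ]
spoon [0.54   0.1736 0.1603] [-0.0803  0.0046  0.0441 -0.0805]
```

```bash
cat >> h.py <<'E'
def Rtool(h_xy,tilt,ysign=1):
    # paddle leaning by tilt (deg) towards h_xy; tool z=-paddle z, tool y=+-horizontal normal
    h=np.r_[np.array(h_xy,float)/np.linalg.norm(h_xy),0];z=np.array([0,0,1.])
    zp=np.sin(np.radians(tilt))*h+np.cos(np.radians(tilt))*z
    y=ysign*np.cross(z,h);Z=-zp;return np.c_[np.cross(y,Z),y,Z]
def cur(st): return np.array(st["tcp_pos"]),Ro.from_euler('xyz',st["orientation"]).as_matrix()
def plan(p0,R0,p1,R1,n):
    rv=Ro.from_matrix(R0.T@R1).as_rotvec(degrees=True)/n
    R=R0;print("rot/row",rv.round(2))
    for k in range(n):
        print(k,(R.T@((p1-p0)/n)*1e3).round(1).tolist());
        R=R@Ro.from_rotvec(rv,degrees=True).as_matrix()
        if np.abs(rv).max()<.03: print("same x",n);break
E
python3 - <<'E'
from h import *
from station import ctrl
p,R=cur(ctrl.get_state())
Rg=Rtool([-.04,-1],17);print(Rg.round(3))
g=np.array([.558,.2545,.2235])+.042*Rg[:,2];pre=g-.10*Rg[:,2];print(g,pre)
mid=np.array([.40,.46,.30])
plan(p,R,mid,Rg,12);plan(mid,Rg,pre,Rg,8)
E
```

```text
[[ 0.038  0.999  0.012]
 [ 0.956 -0.04   0.292]
 [ 0.292  0.    -0.956]]
[0.55849079 0.2667698  0.1833352 ] [0.55732224 0.23755599 0.27896568]
rot/row [-0.9   1.22  6.04]
0 [-18.8, -13.2, -4.3]
1 [-20.0, -11.1, -4.9]
2 [-20.9, -8.9, -5.5]
3 [-21.6, -6.5, -6.1]
4 [-22.0, -4.1, -6.6]
5 [-22.2, -1.7, -7.1]
6 [-22.1, 0.8, -7.6]
7 [-21.7, 3.2, -8.1]
8 [-21.1, 5.6, -8.4]
9 [-20.2, 7.9, -8.8]
10 [-19.0, 10.1, -9.1]
11 [-17.7, 12.2, -9.3]
rot/row [0. 0. 0.]
0 [-26.6, 20.8, -5.4]
same x 8
```

>>> move_arm(
  series=[
    {"jaw": 0,"x": -0.019,"y": -0.013,"z": -0.004,"ax": -0.9,"ay": 1.22,"az": 6.04},
    {"jaw": 0,"x": -0.02,"y": -0.011,"z": -0.005,"ax": -0.9,"ay": 1.22,"az": 6.04},
    {"jaw": 0,"x": -0.021,"y": -0.009,"z": -0.0055,"ax": -0.9,"ay": 1.22,"az": 6.04},
    {"jaw": 0,"x": -0.0215,"y": -0.0065,"z": -0.006,"ax": -0.9,"ay": 1.22,"az": 6.04},
    {"jaw": 0,"x": -0.022,"y": -0.004,"z": -0.0065,"ax": -0.9,"ay": 1.22,"az": 6.04},
    {"jaw": 0,"x": -0.022,"y": -0.0015,"z": -0.007,"ax": -0.9,"ay": 1.22,"az": 6.04},
    {"jaw": 0,"x": -0.022,"y": 0.001,"z": -0.0075,"ax": -0.9,"ay": 1.22,"az": 6.04},
    {"jaw": 0,"x": -0.0215,"y": 0.003,"z": -0.008,"ax": -0.9,"ay": 1.22,"az": 6.04},
    {"jaw": 0,"x": -0.021,"y": 0.0055,"z": -0.0085,"ax": -0.9,"ay": 1.22,"az": 6.04},
    {"jaw": 0,"x": -0.02,"y": 0.008,"z": -0.009,"ax": -0.9,"ay": 1.22,"az": 6.04},
    {"jaw": 0,"x": -0.019,"y": 0.01,"z": -0.009,"ax": -0.9,"ay": 1.22,"az": 6.04},
    {"jaw": 0,"x": -0.0175,"y": 0.012,"z": -0.009,"ax": -0.9,"ay": 1.22,"az": 6.04},
  ],
)

```text
clock: 1.8
tcp_pos: [0.4006, 0.4602, 0.2999]
orientation: [-3.141, -0.298, 1.524]
ft_force: [-0.1, -0.5, 0.4]
gripper_width: 1.001
grip_force: 0.0
```

>>> move_arm(
  series=[
    {"jaw": 0.3,"x": -0.0265,"y": 0.021,"z": -0.0055},
    {"jaw": 0.3,"x": -0.0265,"y": 0.021,"z": -0.0055},
    {"jaw": 0.3,"x": -0.0265,"y": 0.021,"z": -0.0055},
    {"jaw": 0.3,"x": -0.0265,"y": 0.021,"z": -0.0055},
    {"jaw": 0.3,"x": -0.0265,"y": 0.021,"z": -0.0055},
    {"jaw": 0.3,"x": -0.0265,"y": 0.021,"z": -0.0055},
    {"jaw": 0.3,"x": -0.0265,"y": 0.021,"z": -0.0055},
    {"jaw": 0.3,"x": -0.0265,"y": 0.021,"z": -0.0055},
    {"jaw": 0.3},
    {"jaw": 0.3},
  ],
)

```text
$.series[0]: bad value
```

```bash
python3 - <<'E'
from h import *
from station import ctrl
import cv2
st=ctrl.get_state();p,R=cur(st);print(st["clock"],p.round(4),st["gripper_width"],np.array(st["joint_pos"]).round(2));print(R.round(3))
ims=[]
for n in("side","top"):
    q=ctrl.snapshot(n);u=proj(q,[.558,.255,.19])[0].astype(int)
    c=q["image"][max(0,u[1]-70):u[1]+70,max(0,u[0]-65):u[0]+65,::-1];print(n,max(0,u[0]-65),max(0,u[1]-70))
    ims.append(cv2.resize(c,(390,420),interpolation=cv2.INTER_CUBIC))
cv2.imwrite("pics/pre.png",np.hstack(ims))
Rg=Rtool([-.04,-1],17);g=np.array([.558,.2545,.2235])+.042*Rg[:,2]
plan(p,R,g,Rg,5)
E
```

```text
1.8 [0.4006 0.4602 0.2999] 1.001254869871491 [-1.    0.34  0.2   1.99 -0.44  0.64 -0.54]
[[ 0.045  0.999  0.013]
 [ 0.955 -0.046  0.293]
 [ 0.294 -0.001 -0.956]]
side 191 75
top 156 142
rot/row [ 0.01 -0.02 -0.07]
0 [-42.4, 33.4, 11.3]
1 [-42.4, 33.3, 11.3]
2 [-42.5, 33.3, 11.3]
3 [-42.5, 33.2, 11.3]
4 [-42.5, 33.2, 11.4]
```

View pics/pre.png

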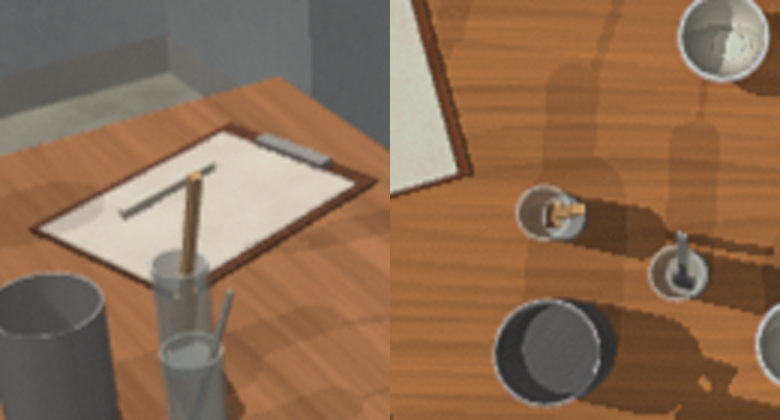

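The second call was refused and did not move the arm. The picture shows the paddle undisturbed, with its top at about (194,175) in the left crop, leaning right in the top view. I'll resend with every key filled in.

>>> move_arm(
  series=[
    {"jaw": 0.3,"x": -0.0265,"y": 0.021,"z": -0.0055,"ax": 0,"ay": 0,"az": 0},
    {"jaw": 0.3,"x": -0.0265,"y": 0.021,"z": -0.0055,"ax": 0,"ay": 0,"az": 0},
    {"jaw": 0.3,"x": -0.0265,"y": 0.021,"z": -0.0055,"ax": 0,"ay": 0,"az": 0},
    {"jaw": 0.3,"x": -0.0265,"y": 0.021,"z": -0.0055,"ax": 0,"ay": 0,"az": 0},
    {"jaw": 0.3,"x": -0.0265,"y": 0.021,"z": -0.0055,"ax": 0,"ay": 0,"az": 0},
    {"jaw": 0.3,"x": -0.0265,"y": 0.021,"z": -0.0055,"ax": 0,"ay": 0,"az": 0},
    {"jaw": 0.3,"x": -0.0265,"y": 0.021,"z": -0.0055,"ax": 0,"ay": 0,"az": 0},
    {"jaw": 0.3,"x": -0.0265,"y": 0.021,"z": -0.0055,"ax": 0,"ay": 0,"az": 0},
    {"jaw": 0.3,"x": 0,"y": 0,"z": 0,"ax": 0,"ay": 0,"az": 0},
  ],
)

```text
clock: 2.65
tcp_pos: [0.5632, 0.2326, 0.279]
orientation: [3.139, -0.294, 1.524]
ft_force: [0.5, -1.4, 0.0]
gripper_width: 0.699
grip_force: 0.0
```

```bash
python3 - <<'E'
from h import *
from station import ctrl
import cv2
st=ctrl.get_state();p,R=cur(st);print(st["clock"],p.round(4),st["gripper_width"],np.array(st["joint_pos"]).round(2))
ims=[]
for n in("side","top"):
    q=ctrl.snapshot(n);u=proj(q,[.558,.255,.22])[0].astype(int);x0,y0=u[0]-65,max(0,u[1]-70)
    print(n,x0,y0,"tcp px in crop",(proj(q,p)[0]-[x0,y0])*3,"tip",(proj(q,p+R[:,2]*.015)[0]-[x0,y0])*3)
    ims.append(cv2.resize(q["image"][y0:y0+140,x0:x0+130,::-1],(390,420),interpolation=cv2.INTER_CUBIC))
cv2.imwrite("pics/pre2.png",np.hstack(ims))
Rg=Rtool([-.04,-1],17);g=np.array([.558,.2545,.2235])+.042*Rg[:,2]
plan(p,R,g,R,5)
E
```

```text
2.65 [0.5632 0.2326 0.279 ] 0.6993142443014635 [-0.49  0.4   0.2   1.94 -0.52  0.77  0.01]
side 190 64 tcp px in crop [209.9698336 155.1850064] tip [208.95300258 169.59508249]
top 154 141 tcp px in crop [212.83555408 202.8553205 ] tip [210.35956139 203.459227  ]
rot/row [0. 0. 0.]
0 [0.9, -1.3, 20.3]
same x 5
```

View pics/pre2.png

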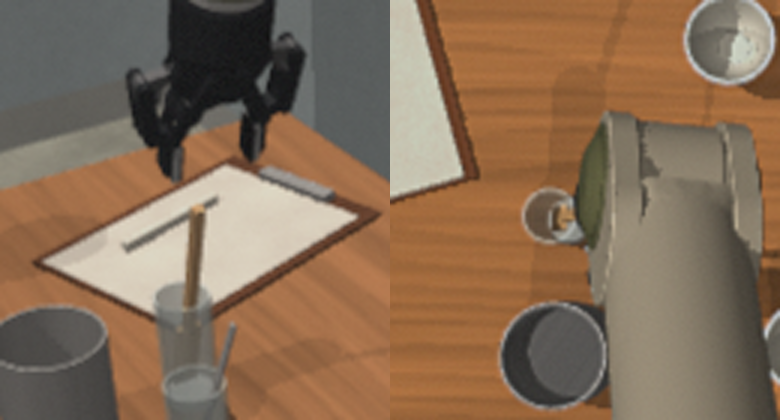

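Fingertips straddle the handle as planned: their midpoint is about (211,168) against a predicted (209,170). Next I descend along the handle and close.

>>> move_arm(
  series=[
    {"jaw": 0.3,"x": 0.001,"y": -0.0013,"z": 0.0135,"ax": 0,"ay": 0,"az": 0},
    {"jaw": 0.3,"x": 0.001,"y": -0.0013,"z": 0.0135,"ax": 0,"ay": 0,"az": 0},
    {"jaw": 0.3,"x": 0.001,"y": -0.0013,"z": 0.0135,"ax": 0,"ay": 0,"az": 0},
    {"jaw": 0.3,"x": 0.001,"y": -0.0013,"z": 0.0135,"ax": 0,"ay": 0,"az": 0},
    {"jaw": 0.3,"x": 0.0005,"y": -0.0013,"z": 0.0135,"ax": 0,"ay": 0,"az": 0},
    {"jaw": 0.3,"x": 0,"y": 0,"z": 0.0135,"ax": 0,"ay": 0,"az": 0},
    {"jaw": 0.3,"x": 0,"y": 0,"z": 0.0135,"ax": 0,"ay": 0,"az": 0},
    {"jaw": 0.3,"x": 0,"y": 0,"z": 0.0065,"ax": 0,"ay": 0,"az": 0},
    {"jaw": 0.3,"x": 0,"y": 0,"z": 0,"ax": 0,"ay": 0,"az": 0},
  ],
)

```text
clock: 3.5
tcp_pos: [0.5521, 0.275, 0.1829]
orientation: [-3.138, -0.296, 1.532]
ft_force: [0.5, -0.2, 0.8]
gripper_width: 0.701
grip_force: 0.0
```

```bash
python3 - <<'E'
from h import *
from station import ctrl
import cv2
st=ctrl.get_state();p,R=cur(st);print(st["clock"],p.round(4),st["gripper_width"])
q=ctrl.snapshot("side");u=proj(q,[.558,.255,.19])[0].astype(int);x0,y0=u[0]-50,u[1]-50
print("tcp px",(proj(q,p)[0]-[x0,y0])*5)
cv2.imwrite("pics/g.png",cv2.resize(q["image"][y0:y0+100,x0:x0+100,::-1],None,fx=5,fy=5,interpolation=cv2.INTER_CUBIC))
E
```

```text
3.5 [0.5521 0.275  0.1829] 0.7011501943824119
tcp px [223.89675259 252.44755921]
```

View pics/g.png

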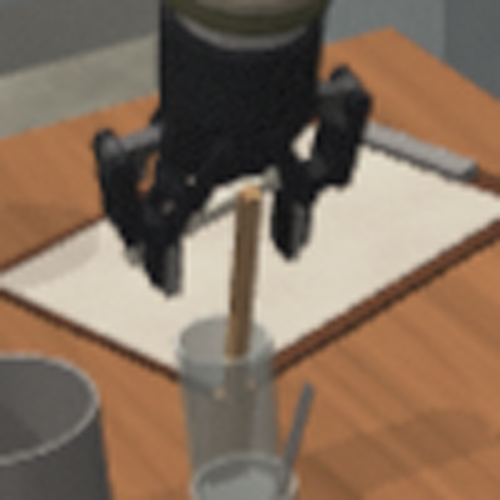

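The handle sits about 19 crop px (roughly 9 mm) right of the pad midpoint, which agrees with the measured TCP error. I'll correct and check.

>>> move_arm(
  series=[
    {"jaw": 0.3,"x": -0.0037,"y": 0.0033,"z": -0.001,"ax": 0,"ay": 0,"az": 0},
    {"jaw": 0.3,"x": -0.0037,"y": 0.0033,"z": -0.001,"ax": 0,"ay": 0,"az": 0},
    {"jaw": 0.3,"x": 0,"y": 0,"z": 0,"ax": 0,"ay": 0,"az": 0},
    {"jaw": 0.3,"x": 0,"y": 0,"z": 0,"ax": 0,"ay": 0,"az": 0},
  ],
)

```text
clock: 3.88
tcp_pos: [0.5606, 0.2645, 0.1845]
orientation: [3.141, -0.297, 1.529]
ft_force: [0.3, -0.1, -0.7]
gripper_width: 0.699
grip_force: 0.0
```

>>> move_arm(
  series=[
    {"jaw": 0.5,"x": 0,"y": 0,"z": 0,"ax": 0,"ay": 0,"az": 0},
    {"jaw": 0.65,"x": 0,"y": 0,"z": 0,"ax": 0,"ay": 0,"az": 0},
    {"jaw": 0.75,"x": 0,"y": 0,"z": 0,"ax": 0,"ay": 0,"az": 0},
    {"jaw": 0.82,"x": 0,"y": 0,"z": 0,"ax": 0,"ay": 0,"az": 0},
    {"jaw": 0.88,"x": 0,"y": 0,"z": 0,"ax": 0,"ay": 0,"az": 0},
    {"jaw": 0.94,"x": 0,"y": 0,"z": 0,"ax": 0,"ay": 0,"az": 0},
    {"jaw": 1,"x": 0,"y": 0,"z": 0,"ax": 0,"ay": 0,"az": 0},
    {"jaw": 1,"x": 0,"y": 0,"z": 0,"ax": 0,"ay": 0,"az": 0},
    {"jaw": 1,"x": 0,"y": 0,"z": 0,"ax": 0,"ay": 0,"az": 0},
    {"jaw": 1,"x": 0,"y": 0,"z": 0,"ax": 0,"ay": 0,"az": 0},
  ],
  grip_force=50,
)

```text
clock: 4.72
tcp_pos: [0.56, 0.2652, 0.1839]
orientation: [-3.141, -0.297, 1.53]
ft_force: [-0.7, -0.8, 1.1]
gripper_width: 0.107
grip_force: 48.6
```

>>> move_arm(
  series=[
    {"jaw": 1,"x": 0,"y": 0,"z": -0.008,"ax": 0,"ay": 0,"az": 0},
    {"jaw": 1,"x": 0.001,"y": 0,"z": -0.013,"ax": 0,"ay": 0,"az": 0},
    {"jaw": 1,"x": 0.001,"y": 0,"z": -0.015,"ax": 0,"ay": 0,"az": 0},
    {"jaw": 1,"x": 0.001,"y": 0,"z": -0.015,"ax": 0,"ay": 0,"az": 0},
    {"jaw": 1,"x": 0,"y": 0,"z": -0.015,"ax": 0,"ay": 0,"az": 0},
    {"jaw": 1,"x": 0,"y": 0,"z": -0.015,"ax": 0,"ay": 0,"az": 0},
    {"jaw": 1,"x": 0,"y": 0,"z": -0.015,"ax": 0,"ay": 0,"az": 0},
    {"jaw": 1,"x": 0,"y": 0,"z": -0.015,"ax": 0,"ay": 0,"az": 0},
    {"jaw": 1,"x": 0,"y": 0,"z": -0.015,"ax": 0,"ay": 0,"az": 0},
    {"jaw": 1,"x": 0,"y": 0,"z": -0.015,"ax": 0,"ay": 0,"az": 0},
    {"jaw": 1,"x": 0,"y": 0,"z": -0.015,"ax": 0,"ay": 0,"az": 0},
    {"jaw": 1,"x": 0,"y": 0,"z": -0.01,"ax": 0,"ay": 0,"az": 0},
  ],
)

```text
clock: 5.72
tcp_pos: [0.5584, 0.2188, 0.3454]
orientation: [3.141, -0.297, 1.53]
ft_force: [-0.2, 0.2, -0.7]
gripper_width: 0.102
grip_force: 48.7
```

```bash
python3 - <<'E'
from h import *
from station import ctrl
import cv2
st=ctrl.get_state();p,R=cur(st);print(st["clock"],p.round(4),st["gripper_width"],np.array(st["joint_pos"]).round(2));print(R.round(3))
ims=[]
for n in("side",):
    q=ctrl.snapshot(n);x0,y0=170,60
    print("px crop top,bottom pred",((proj(q,[p-R[:,2]*.042,p+.178*R[:,2]])-[x0,y0])*3).round())
    cv2.imwrite("pics/l.png",cv2.resize(q["image"][y0:y0+180,x0:x0+160,::-1],None,fx=3,fy=3,interpolation=cv2.INTER_CUBIC))
E
```

```text
5.7167 [0.5584 0.2188 0.3454] 0.10191367829747908 [-0.5   0.33  0.24  1.87 -0.46  0.9  -0.04]
[[ 0.039  0.999  0.013]
 [ 0.955 -0.042  0.292]
 [ 0.293  0.001 -0.956]]
px crop top,bottom pred [[270.  49.]
 [255. 264.]]
```

View pics/l.png

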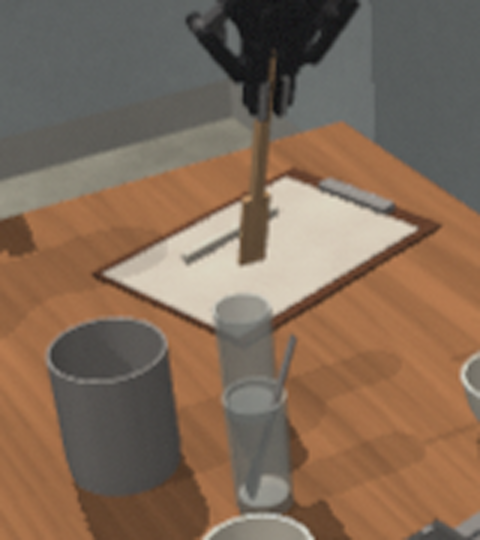

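The paddle is clear of glass_a, which still stands. The blade's bottom is at (252,262), predicted (255,264), so the grip offset of 178 mm holds. Next I bring it upright over the closed end of the lane.

```bash
cat >> h.py <<'E'
LO=np.array([.5412,-.1111,.07]);LR=Ro.from_euler('z',.1781).as_matrix()
lane=lambda x,y,z:LO+LR@np.array([x,y,z])
RL=Rtool([.177,-.984],0)
E
python3 - <<'E'
from h import *
from station import ctrl
p,R=cur(ctrl.get_state())
a=np.array([.555,.185,.39]);b=lane(.002,.056,.178+.045);print(b)
plan(p,R,a,RL,6);plan(a,RL,np.r_[b[:2],.37],RL,9)
E
```

```text
[ 0.53324741 -0.05563148  0.293     ]
rot/row [ 0.34 -2.83 -2.08]
0 [-3.2, -0.4, -8.5]
1 [-3.6, -0.6, -8.4]
2 [-4.0, -0.8, -8.2]
3 [-4.4, -1.0, -7.9]
4 [-4.7, -1.2, -7.7]
5 [-5.1, -1.4, -7.5]
rot/row [0. 0. 0.]
0 [-25.9, -7.1, 2.2]
same x 9
```

>>> move_arm(
  series=[
    {"jaw": 1,"x": -0.003,"y": -0.0005,"z": -0.0085,"ax": 0.34,"ay": -2.83,"az": -2.08},
    {"jaw": 1,"x": -0.0035,"y": -0.0005,"z": -0.0085,"ax": 0.34,"ay": -2.83,"az": -2.08},
    {"jaw": 1,"x": -0.004,"y": -0.001,"z": -0.008,"ax": 0.34,"ay": -2.83,"az": -2.08},
    {"jaw": 1,"x": -0.0045,"y": -0.001,"z": -0.008,"ax": 0.34,"ay": -2.83,"az": -2.08},
    {"jaw": 1,"x": -0.005,"y": -0.001,"z": -0.0075,"ax": 0.34,"ay": -2.83,"az": -2.08},
    {"jaw": 1,"x": -0.005,"y": -0.0015,"z": -0.0075,"ax": 0.34,"ay": -2.83,"az": -2.08},
    {"jaw": 1,"x": -0.015,"y": -0.004,"z": 0,"ax": 0,"ay": 0,"az": 0},
    {"jaw": 1,"x": -0.026,"y": -0.007,"z": 0.001,"ax": 0,"ay": 0,"az": 0},
    {"jaw": 1,"x": -0.026,"y": -0.007,"z": 0.002,"ax": 0,"ay": 0,"az": 0},
    {"jaw": 1,"x": -0.026,"y": -0.007,"z": 0.002,"ax": 0,"ay": 0,"az": 0},
    {"jaw": 1,"x": -0.026,"y": -0.007,"z": 0.003,"ax": 0,"ay": 0,"az": 0},
    {"jaw": 1,"x": -0.026,"y": -0.007,"z": 0.003,"ax": 0,"ay": 0,"az": 0},
  ],
)

```text
clock: 6.77
tcp_pos: [0.5409, 0.0348, 0.3753]
orientation: [-3.138, -0.0, 1.749]
ft_force: [0.2, 0.9, -0.4]
gripper_width: 0.11
grip_force: 48.7
```

>>> move_arm(
  series=[
    {"jaw": 1,"x": -0.026,"y": -0.007,"z": 0.003,"ax": 0,"ay": 0,"az": 0},
    {"jaw": 1,"x": -0.026,"y": -0.007,"z": 0.003,"ax": 0,"ay": 0,"az": 0},
    {"jaw": 1,"x": -0.026,"y": -0.007,"z": 0.003,"ax": 0,"ay": 0,"az": 0},
    {"jaw": 1,"x": -0.012,"y": -0.003,"z": 0.003,"ax": 0,"ay": 0,"az": 0},
    {"jaw": 1,"x": 0,"y": 0,"z": 0,"ax": 0,"ay": 0,"az": 0},
    {"jaw": 1,"x": 0,"y": 0,"z": 0,"ax": 0,"ay": 0,"az": 0},
  ],
)

```text
clock: 7.27
tcp_pos: [0.5335, -0.0572, 0.3636]
orientation: [-3.138, -0.0, 1.747]
ft_force: [-1.0, 1.3, -0.8]
gripper_width: 0.107
grip_force: 48.7
```

```bash
python3 - <<'E'
from h import *
from station import ctrl
st=ctrl.get_state();p,R=cur(st);print(st["clock"],p.round(4),np.array(st["joint_pos"]).round(2),(LR.T@(p-LO)).round(4))
print(R.round(3))
plan(p,R,lane(.002,.056,.178+.04),RL,6)
E
```

```text
7.2667 [ 0.5335 -0.0572  0.3636] [-0.3   0.26  0.39  1.9  -0.11  1.01  0.31] [0.002  0.0545 0.2936]
[[-0.175  0.984 -0.004]
 [ 0.984  0.175 -0.001]
 [ 0.    -0.004 -1.   ]]
rot/row [-0.04 -0.   -0.02]
0 [0.3, 0.1, 12.6]
1 [0.3, 0.0, 12.6]
2 [0.3, 0.0, 12.6]
3 [0.3, 0.0, 12.6]
4 [0.3, 0.0, 12.6]
5 [0.3, 0.0, 12.6]
```

>>> move_arm(
  series=[
    {"jaw": 1,"x": 0,"y": 0,"z": 0.0125,"ax": 0,"ay": 0,"az": 0},
    {"jaw": 1,"x": 0,"y": 0,"z": 0.0125,"ax": 0,"ay": 0,"az": 0},
    {"jaw": 1,"x": 0,"y": 0,"z": 0.0125,"ax": 0,"ay": 0,"az": 0},
    {"jaw": 1,"x": 0,"y": 0,"z": 0.0125,"ax": 0,"ay": 0,"az": 0},
    {"jaw": 1,"x": 0,"y": 0,"z": 0.0125,"ax": 0,"ay": 0,"az": 0},
    {"jaw": 1,"x": 0,"y": 0,"z": 0.0125,"ax": 0,"ay": 0,"az": 0},
    {"jaw": 1,"x": 0,"y": 0,"z": 0.006,"ax": 0,"ay": 0,"az": 0},
    {"jaw": 1,"x": 0,"y": 0,"z": 0,"ax": 0,"ay": 0,"az": 0},
  ],
)

```text
clock: 7.93
tcp_pos: [0.5332, -0.0552, 0.2818]
orientation: [-3.136, -0.0, 1.751]
ft_force: [-0.7, 0.0, 0.3]
gripper_width: 0.107
grip_force: 48.7
```

```bash
python3 - <<'E'
from h import *
from station import ctrl
import cv2
st=ctrl.get_state();p,R=cur(st);print(st["clock"],p.round(4),(LR.T@(p-LO)).round(4))
ims=[]
for n,k in(("side",5),("top",5)):
    q=ctrl.snapshot(n);u=proj(q,lane(0,.0,.05))[0].astype(int);x0,y0=u[0]-40,u[1]-55
    print(n,"bottom pred",((proj(q,p+.178*R[:,2])[0]-[x0,y0])*5).round(),"floor pt under",((proj(q,lane(.002,.056,0))[0]-[x0,y0])*5).round())
    ims.append(cv2.resize(q["image"][y0:y0+110,x0:x0+80,::-1],None,fx=5,fy=5,interpolation=cv2.INTER_CUBIC))
cv2.imwrite("pics/v.png",np.hstack(ims))
E
```

```text
7.9333 [ 0.5332 -0.0552  0.2818] [0.0021 0.0564 0.2118]
side bottom pred [110. 244.] floor pt under [113. 302.]
top bottom pred [102. 292.] floor pt under [ 99. 292.]
```

View pics/v.png

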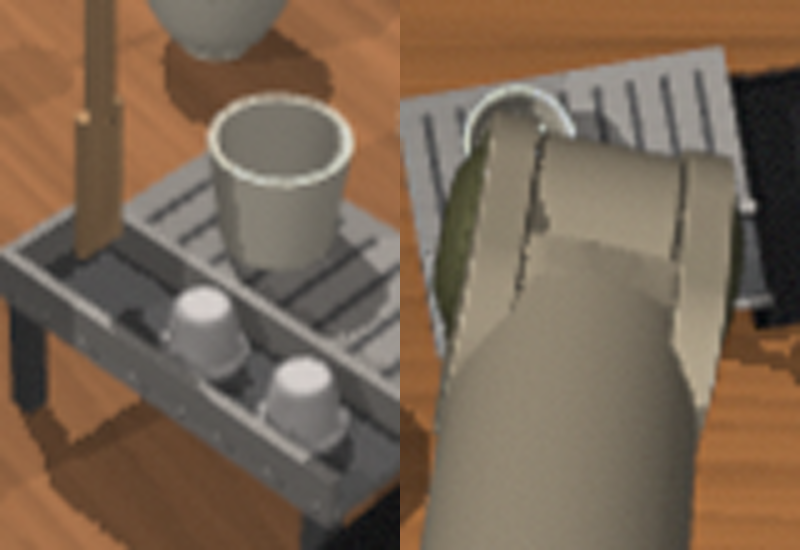

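The blade hangs over the closed end of the lane with its bottom centre at about (100,250), against a predicted (110,244), so it is some 4 mm toward -x and slightly low. Pods are at (205,325) and (305,395). I'll shift 4 mm toward +x and lower.

>>> move_arm(
  series=[
    {"jaw": 1,"x": 0,"y": 0.002,"z": 0.008,"ax": 0,"ay": 0,"az": 0},
    {"jaw": 1,"x": 0,"y": 0.002,"z": 0.008,"ax": 0,"ay": 0,"az": 0},
    {"jaw": 1,"x": 0,"y": 0,"z": 0.007,"ax": 0,"ay": 0,"az": 0},
    {"jaw": 1,"x": 0,"y": 0,"z": 0.003,"ax": 0,"ay": 0,"az": 0},
    {"jaw": 1,"x": 0,"y": 0,"z": 0,"ax": 0,"ay": 0,"az": 0},
  ],
)

```text
clock: 8.45
tcp_pos: [0.5372, -0.0556, 0.256]
orientation: [-3.136, 0.0, 1.75]
ft_force: [-0.4, 0.3, -0.0]
gripper_width: 0.101
grip_force: 48.7
```

>>> move_arm(
  series=[
    {"jaw": 1,"x": 0,"y": 0,"z": 0.0015,"ax": 0,"ay": 0,"az": 0},
    {"jaw": 1,"x": 0,"y": 0,"z": 0.0015,"ax": 0,"ay": 0,"az": 0},
    {"jaw": 1,"x": 0,"y": 0,"z": 0,"ax": 0,"ay": 0,"az": 0},
  ],
)

```text
clock: 8.7
tcp_pos: [0.5376, -0.0557, 0.2539]
orientation: [-3.138, 0.001, 1.75]
ft_force: [-0.1, -1.0, -0.8]
gripper_width: 0.106
grip_force: 48.7
```

>>> move_arm(
  series=[
    {"jaw": 1,"x": 0,"y": 0,"z": 0.0015,"ax": 0,"ay": 0,"az": 0},
    {"jaw": 1,"x": 0,"y": 0,"z": 0.001,"ax": 0,"ay": 0,"az": 0},
    {"jaw": 1,"x": 0,"y": 0,"z": 0,"ax": 0,"ay": 0,"az": 0},
  ],
)

```text
clock: 8.95
tcp_pos: [0.5385, -0.0561, 0.2534]
orientation: [-3.141, 0.001, 1.75]
ft_force: [-2.4, 0.1, 17.4]
gripper_width: 0.105
grip_force: 51.2
```

```bash
python3 - <<'E'
from h import *
from station import ctrl
import cv2
st=ctrl.get_state();p,R=cur(st);print(st["clock"],p.round(4),(LR.T@(p-LO)).round(4))
q=ctrl.snapshot("side");u=proj(q,lane(0,.02,.03))[0].astype(int);x0,y0=u[0]-40,u[1]-35
print("bottom pred",((proj(q,p+.178*R[:,2])[0]-[x0,y0])*8).round())
cv2.imwrite("pics/w.png",cv2.resize(q["image"][y0:y0+70,x0:x0+80,::-1],None,fx=8,fy=8,interpolation=cv2.INTER_CUBIC))
E
```

```text
8.95 [ 0.5385 -0.0561  0.2534] [0.0071 0.0546 0.1834]
bottom pred [253. 279.]
```

View pics/w.png

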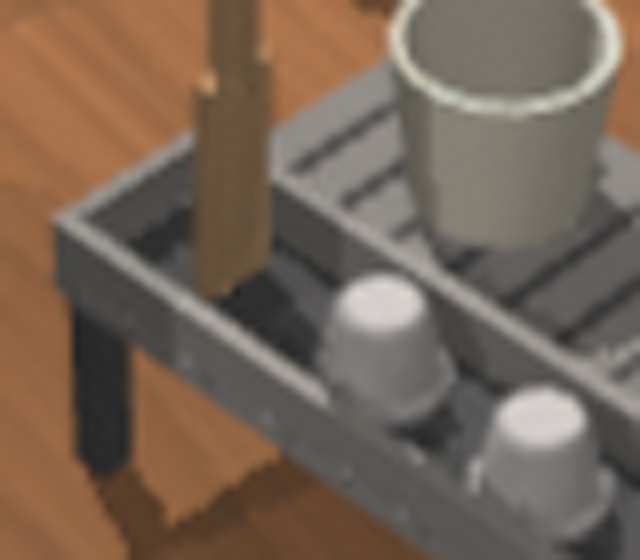

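The blade rests on the lane floor (17 N up), between the end wall and pod_a at about (385,345), and roughly centred between the walls. I'll raise it 2 mm and start the sweep.

>>> move_arm(
  series=[
    {"jaw": 1,"x": 0,"y": 0,"z": -0.0025,"ax": 0,"ay": 0,"az": 0},
    {"jaw": 1,"x": 0,"y": -0.001,"z": -0.0005,"ax": 0,"ay": 0,"az": 0},
    {"jaw": 1,"x": -0.004,"y": 0,"z": 0,"ax": 0,"ay": 0,"az": 0},
    {"jaw": 1,"x": -0.008,"y": 0,"z": 0,"ax": 0,"ay": 0,"az": 0},
    {"jaw": 1,"x": -0.008,"y": 0,"z": 0,"ax": 0,"ay": 0,"az": 0},
    {"jaw": 1,"x": -0.008,"y": 0,"z": 0,"ax": 0,"ay": 0,"az": 0},
    {"jaw": 1,"x": 0,"y": 0,"z": 0,"ax": 0,"ay": 0,"az": 0},
    {"jaw": 1,"x": 0,"y": 0,"z": 0,"ax": 0,"ay": 0,"az": 0},
  ],
)

```text
clock: 9.67
tcp_pos: [0.5416, -0.0844, 0.2544]
orientation: [-3.138, 0.001, 1.748]
ft_force: [0.6, 0.2, -0.1]
gripper_width: 0.105
grip_force: 48.8
```

>>> move_arm(
  series=[
    {"jaw": 1,"x": -0.006,"y": 0,"z": -0.0005,"ax": 0,"ay": 0,"az": 0},
    {"jaw": 1,"x": -0.008,"y": 0,"z": 0,"ax": 0,"ay": 0,"az": 0},
    {"jaw": 1,"x": -0.008,"y": 0,"z": 0,"ax": 0,"ay": 0,"az": 0},
    {"jaw": 1,"x": -0.008,"y": 0,"z": 0,"ax": 0,"ay": 0,"az": 0},
    {"jaw": 1,"x": -0.008,"y": 0,"z": 0,"ax": 0,"ay": 0,"az": 0},
    {"jaw": 1,"x": -0.008,"y": 0,"z": 0,"ax": 0,"ay": 0,"az": 0},
    {"jaw": 1,"x": -0.008,"y": 0,"z": 0,"ax": 0,"ay": 0,"az": 0},
    {"jaw": 1,"x": -0.008,"y": 0,"z": 0,"ax": 0,"ay": 0,"az": 0},
  ],
)

```text
clock: 10.33
tcp_pos: [0.5528, -0.1453, 0.255]
orientation: [-3.138, 0.001, 1.75]
ft_force: [0.0, 0.7, -0.4]
gripper_width: 0.11
grip_force: 48.9
```

```bash
python3 - <<'E'
from h import *
from station import ctrl
import cv2
st=ctrl.get_state();p,R=cur(st);print(st["clock"],p.round(4),(LR.T@(p-LO)).round(4),np.array(st["joint_pos"]).round(2))
q=ctrl.snapshot("side");u=proj(q,lane(0,-.05,.03))[0].astype(int);x0,y0=u[0]-45,u[1]-40
cv2.imwrite("pics/x.png",cv2.resize(q["image"][y0:y0+80,x0:x0+90,::-1],None,fx=7,fy=7,interpolation=cv2.INTER_CUBIC))
E
```

```text
10.3333 [ 0.5528 -0.1453  0.255 ] [ 0.0053 -0.0358  0.185 ] [-0.09  0.42  0.35  1.96 -0.2   0.79  0.55]
```

View pics/x.png

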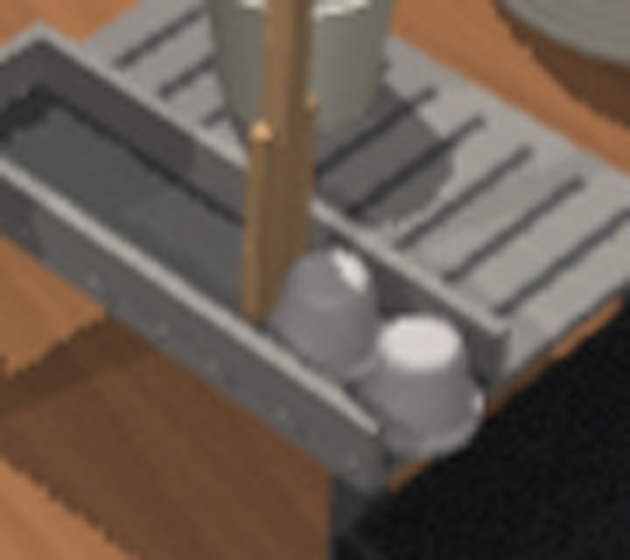

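The sweep works: the blade at (275,280) is pushing pod_a at (325,310) against pod_b at (420,385), which is at the open end. I'll carry on over the edge.

>>> move_arm(
  series=[
    {"jaw": 1,"x": -0.006,"y": 0,"z": 0,"ax": 0,"ay": 0,"az": 0},
    {"jaw": 1,"x": -0.008,"y": 0,"z": 0,"ax": 0,"ay": 0,"az": 0},
    {"jaw": 1,"x": -0.008,"y": 0,"z": 0,"ax": 0,"ay": 0,"az": 0},
    {"jaw": 1,"x": -0.008,"y": 0,"z": 0,"ax": 0,"ay": 0,"az": 0},
    {"jaw": 1,"x": -0.008,"y": 0,"z": 0,"ax": 0,"ay": 0,"az": 0},
    {"jaw": 1,"x": -0.008,"y": 0,"z": 0,"ax": 0,"ay": 0,"az": 0},
    {"jaw": 1,"x": -0.008,"y": 0,"z": 0,"ax": 0,"ay": 0,"az": 0},
    {"jaw": 1,"x": -0.008,"y": 0,"z": 0,"ax": 0,"ay": 0,"az": 0},
    {"jaw": 1,"x": -0.008,"y": 0,"z": 0,"ax": 0,"ay": 0,"az": 0},
    {"jaw": 1,"x": -0.008,"y": 0,"z": 0,"ax": 0,"ay": 0,"az": 0},
    {"jaw": 1,"x": -0.006,"y": 0,"z": 0,"ax": 0,"ay": 0,"az": 0},
    {"jaw": 1,"x": 0,"y": 0,"z": 0,"ax": 0,"ay": 0,"az": 0},
  ],
)

```text
clock: 11.38
tcp_pos: [0.5677, -0.2288, 0.2551]
orientation: [-3.138, 0.001, 1.748]
ft_force: [0.1, -1.1, -0.1]
gripper_width: 0.104
grip_force: 48.8
```

```bash
python3 - <<'E'
from h import *
from station import ctrl
import cv2
st=ctrl.get_state();p,R=cur(st);print(st["clock"],p.round(4),(LR.T@(p-LO)).round(4))
q=ctrl.snapshot("side")
for d in ctrl.silhouettes(q,"pod_a"):print(round(d["score"],2),d["extent"])
print("lane floor mid/end px",proj(q,[lane(0,0,.014),lane(0,-.09,.014)]).round(),"bin corners",proj(q,[lane(-.045,-.098,-.01),lane(.105,-.098,-.01),lane(.105,-.228,-.01),lane(-.045,-.228,-.01)]).round().tolist(),"bin floor",proj(q,lane(.03,-.163,-.066)).round())
cv2.imwrite("pics/y.png",cv2.resize(q["image"][200:400,240:480,::-1],None,fx=3,fy=3,interpolation=cv2.INTER_CUBIC))
# brightness in the bin area
im=q["image"].astype(int);print([ (round(a),) for a in im[290:380:10,380:470].mean((1,2))])
E
```

```text
11.3833 [ 0.5677 -0.2288  0.2551] [ 0.0052 -0.1205  0.1851]
0.83 [383.1, 310.0, 405.4, 330.6]
0.74 [393.8, 322.9, 419.3, 339.3]
lane floor mid/end px [[338. 264.]
 [370. 286.]] bin corners [[358.0, 308.0], [405.0, 270.0], [457.0, 303.0], [411.0, 347.0]] bin floor [[405. 324.]]
[(57,), (37,), (48,), (72,), (63,), (46,), (60,), (84,), (99,)]
```

The networks place both pods at px (394,320) and (407,331), around the bin floor's projection at (405,324), so both are in the bin. Next I lift and carry the paddle to the pitcher.

```bash
python3 - <<'E'
from h import *
from station import ctrl
p,R=cur(ctrl.get_state())
Rp=Rtool([0,-1],10);b=np.array([.432,.2492,.36]);a=np.r_[p[:2],.385];m=a+(b-a)*.75
plan(a,R,m,R,12);plan(m,R,b,Rp,6)
E
```

```text
rot/row [0. 0. 0.]
0 [30.8, -3.0, 1.6]
same x 12
rot/row [-0.18  1.67  1.7 ]
0 [20.5, -2.0, 1.0]
1 [20.4, -2.6, 1.6]
2 [20.3, -3.2, 2.2]
3 [20.1, -3.9, 2.8]
4 [19.9, -4.5, 3.4]
5 [19.6, -5.1, 3.9]
```

>>> move_arm(
  series=[
    {"jaw": 1,"x": 0,"y": 0,"z": -0.015,"ax": 0,"ay": 0,"az": 0},
    {"jaw": 1,"x": 0,"y": 0,"z": -0.023,"ax": 0,"ay": 0,"az": 0},
    {"jaw": 1,"x": 0,"y": 0,"z": -0.023,"ax": 0,"ay": 0,"az": 0},
    {"jaw": 1,"x": 0,"y": 0,"z": -0.023,"ax": 0,"ay": 0,"az": 0},
    {"jaw": 1,"x": 0,"y": 0,"z": -0.023,"ax": 0,"ay": 0,"az": 0},
    {"jaw": 1,"x": 0,"y": 0,"z": -0.015,"ax": 0,"ay": 0,"az": 0},
    {"jaw": 1,"x": 0,"y": 0,"z": -0.008,"ax": 0,"ay": 0,"az": 0},
  ],
)

```text
clock: 12.07
tcp_pos: [0.5686, -0.2266, 0.3873]
orientation: [-3.141, 0.001, 1.751]
ft_force: [-0.1, -0.6, -0.0]
gripper_width: 0.108
grip_force: 48.8
```

>>> move_arm(
  series=[
    {"jaw": 1,"x": 0.031,"y": -0.003,"z": 0.001,"ax": 0,"ay": 0,"az": 0},
    {"jaw": 1,"x": 0.031,"y": -0.003,"z": 0.001,"ax": 0,"ay": 0,"az": 0},
    {"jaw": 1,"x": 0.031,"y": -0.003,"z": 0.001,"ax": 0,"ay": 0,"az": 0},
    {"jaw": 1,"x": 0.031,"y": -0.003,"z": 0.001,"ax": 0,"ay": 0,"az": 0},
    {"jaw": 1,"x": 0.031,"y": -0.003,"z": 0.001,"ax": 0,"ay": 0,"az": 0},
    {"jaw": 1,"x": 0.031,"y": -0.003,"z": 0.001,"ax": 0,"ay": 0,"az": 0},
    {"jaw": 1,"x": 0.031,"y": -0.003,"z": 0.001,"ax": 0,"ay": 0,"az": 0},
    {"jaw": 1,"x": 0.031,"y": -0.003,"z": 0.001,"ax": 0,"ay": 0,"az": 0},
    {"jaw": 1,"x": 0.031,"y": -0.003,"z": 0.001,"ax": 0,"ay": 0,"az": 0},
    {"jaw": 1,"x": 0.031,"y": -0.003,"z": 0.001,"ax": 0,"ay": 0,"az": 0},
    {"jaw": 1,"x": 0.031,"y": -0.003,"z": 0.001,"ax": 0,"ay": 0,"az": 0},
    {"jaw": 1,"x": 0.031,"y": -0.003,"z": 0.001,"ax": 0,"ay": 0,"az": 0},
  ],
)

```text
clock: 13.07
tcp_pos: [0.4651, 0.1343, 0.3726]
orientation: [-3.137, 0.0, 1.751]
ft_force: [1.0, 0.5, -0.2]
gripper_width: 0.105
grip_force: 48.8
```

>>> move_arm(
  series=[
    {"jaw": 1,"x": 0.0205,"y": -0.002,"z": 0.001,"ax": -0.18,"ay": 1.67,"az": 1.7},
    {"jaw": 1,"x": 0.0205,"y": -0.0025,"z": 0.0015,"ax": -0.18,"ay": 1.67,"az": 1.7},
    {"jaw": 1,"x": 0.0205,"y": -0.003,"z": 0.002,"ax": -0.18,"ay": 1.67,"az": 1.7},
    {"jaw": 1,"x": 0.02,"y": -0.004,"z": 0.003,"ax": -0.18,"ay": 1.67,"az": 1.7},
    {"jaw": 1,"x": 0.02,"y": -0.0045,"z": 0.0035,"ax": -0.18,"ay": 1.67,"az": 1.7},
    {"jaw": 1,"x": 0.0195,"y": -0.005,"z": 0.004,"ax": -0.18,"ay": 1.67,"az": 1.7},
    {"jaw": 1,"x": 0,"y": 0,"z": 0,"ax": 0,"ay": 0,"az": 0},
    {"jaw": 1,"x": 0,"y": 0,"z": 0,"ax": 0,"ay": 0,"az": 0},
  ],
)

```text
clock: 13.73
tcp_pos: [0.4319, 0.2523, 0.3662]
orientation: [-3.14, -0.173, 1.573]
ft_force: [-0.3, 0.3, -0.6]
gripper_width: 0.109
grip_force: 48.8
```

```bash
python3 - <<'E'
from h import *
from station import ctrl
st=ctrl.get_state();p,R=cur(st);print(st["clock"],p.round(4),np.array(st["joint_pos"]).round(2));print(R.round(3))
q=ctrl.snapshot("side")
print("pred bottom",proj(q,p+.182*R[:,2]).round(1),"rim ctr",proj(q,[.432,.299,.12]).round(1))
for n in("paddle","pitcher"):
  for d in ctrl.silhouettes(q,n)[:2]:print(n,round(d["score"],2),np.round(d["extent"],1))
Rp=Rtool([0,-1],10);plan(p,R,np.array([.432,.2492,.36]),Rp,3)
plan(np.array([.432,.2492,.36]),Rp,np.array([.432,.2492,.195]),Rp,10)
E
```

```text
13.7333 [0.4319 0.2523 0.3662] [-0.69  0.17  0.16  2.01 -0.23  0.89 -0.39]
[[-0.002  1.    -0.002]
 [ 0.985  0.003  0.173]
 [ 0.173 -0.001 -0.985]]
pred bottom [[204.4 157. ]] rim ctr [[205.8 177.3]]
paddle 0.65 [194.5  72.3 207.6 155.9]
pitcher 0.77 [183.4 166.3 230.1 228.1]
rot/row [-0.03  0.02  0.05]
0 [-1.4, 0.0, 1.8]
1 [-1.4, 0.0, 1.8]
2 [-1.4, 0.0, 1.8]
rot/row [0. 0. 0.]
0 [-2.9, 0.0, 16.2]
same x 10
```

>>> move_arm(
  series=[
    {"jaw": 1,"x": -0.0033,"y": 0,"z": 0.0168,"ax": 0,"ay": 0,"az": 0},
    {"jaw": 1,"x": -0.0033,"y": 0,"z": 0.0168,"ax": 0,"ay": 0,"az": 0},
    {"jaw": 1,"x": -0.0033,"y": 0,"z": 0.0168,"ax": 0,"ay": 0,"az": 0},
    {"jaw": 1,"x": -0.0033,"y": 0,"z": 0.0168,"ax": 0,"ay": 0,"az": 0},
    {"jaw": 1,"x": -0.0033,"y": 0,"z": 0.0168,"ax": 0,"ay": 0,"az": 0},
    {"jaw": 1,"x": -0.0033,"y": 0,"z": 0.0168,"ax": 0,"ay": 0,"az": 0},
    {"jaw": 1,"x": -0.0033,"y": 0,"z": 0.0168,"ax": 0,"ay": 0,"az": 0},
    {"jaw": 1,"x": -0.0033,"y": 0,"z": 0.0168,"ax": 0,"ay": 0,"az": 0},
    {"jaw": 1,"x": -0.0033,"y": 0,"z": 0.0168,"ax": 0,"ay": 0,"az": 0},
    {"jaw": 1,"x": -0.002,"y": 0,"z": 0.012,"ax": 0,"ay": 0,"az": 0},
    {"jaw": 1,"x": 0,"y": 0,"z": 0,"ax": 0,"ay": 0,"az": 0},
    {"jaw": 1,"x": 0,"y": 0,"z": 0,"ax": 0,"ay": 0,"az": 0},
  ],
)

```text
clock: 14.88
tcp_pos: [0.4328, 0.2484, 0.2002]
orientation: [-3.14, -0.174, 1.57]
ft_force: [-0.3, -0.7, 0.3]
gripper_width: 0.102
grip_force: 48.8
```

>>> move_arm(
  series=[
    {"jaw": 1,"x": -0.0005,"y": 0,"z": 0.004,"ax": 0,"ay": 0,"az": 0},
    {"jaw": 1,"x": -0.0005,"y": 0,"z": 0.003,"ax": 0,"ay": 0,"az": 0},
    {"jaw": 1,"x": -0.0005,"y": 0,"z": 0.003,"ax": 0,"ay": 0,"az": 0},
    {"jaw": 1,"x": 0,"y": 0,"z": 0,"ax": 0,"ay": 0,"az": 0},
    {"jaw": 1,"x": 0,"y": 0,"z": 0,"ax": 0,"ay": 0,"az": 0},
  ],
)

```text
clock: 15.3
tcp_pos: [0.4326, 0.2493, 0.1905]
orientation: [-3.141, -0.175, 1.571]
ft_force: [-0.3, 0.3, 0.2]
gripper_width: 0.11
grip_force: 48.8
```

>>> move_arm(
  series=[
    {"jaw": 1,"x": 0,"y": 0,"z": 0.0015,"ax": 0,"ay": 0,"az": 0},
    {"jaw": 1,"x": 0,"y": 0,"z": 0,"ax": 0,"ay": 0,"az": 0},
    {"jaw": 1,"x": 0,"y": 0,"z": 0,"ax": 0,"ay": 0,"az": 0},
  ],
)

```text
clock: 15.55
tcp_pos: [0.4326, 0.2496, 0.189]
orientation: [-3.141, -0.175, 1.571]
ft_force: [0.4, 0.7, -0.5]
gripper_width: 0.105
grip_force: 48.8
```

>>> move_arm(
  series=[
    {"jaw": 1,"x": 0,"y": 0,"z": 0.001,"ax": 0,"ay": 0,"az": 0},
    {"jaw": 1,"x": 0,"y": 0,"z": 0,"ax": 0,"ay": 0,"az": 0},
    {"jaw": 0.88,"x": 0,"y": 0,"z": 0,"ax": 0,"ay": 0,"az": 0},
    {"jaw": 0.84,"x": 0,"y": 0,"z": 0,"ax": 0,"ay": 0,"az": 0},
    {"jaw": 0.8,"x": 0,"y": 0,"z": 0,"ax": 0,"ay": 0,"az": 0},
    {"jaw": 0.7,"x": 0,"y": 0,"z": 0,"ax": 0,"ay": 0,"az": 0},
    {"jaw": 0.55,"x": 0,"y": 0,"z": 0,"ax": 0,"ay": 0,"az": 0},
    {"jaw": 0.4,"x": 0,"y": 0,"z": 0,"ax": 0,"ay": 0,"az": 0},
    {"jaw": 0.25,"x": 0,"y": 0,"z": 0,"ax": 0,"ay": 0,"az": 0},
    {"jaw": 0.2,"x": 0,"y": 0,"z": 0,"ax": 0,"ay": 0,"az": 0},
    {"jaw": 0.2,"x": 0,"y": 0,"z": 0,"ax": 0,"ay": 0,"az": 0},
    {"jaw": 0.2,"x": 0,"y": 0,"z": 0,"ax": 0,"ay": 0,"az": 0},
  ],
)

```text
clock: 16.55
tcp_pos: [0.4326, 0.2497, 0.1879]
orientation: [-3.141, -0.174, 1.571]
ft_force: [0.3, 0.5, 0.3]
gripper_width: 0.8
grip_force: 0.0
```

```bash
python3 - <<'E'
from h import *
from station import ctrl
st=ctrl.get_state();p,R=cur(st);q=ctrl.snapshot("side")
print(st["clock"],"tcp px",proj(q,p).round(1),"pred top/bottom/rimcross",proj(q,[p-.038*R[:,2],p+.07*R[:,2]]).round(1))
for n in("paddle","pitcher"):
  for d in ctrl.silhouettes(q,n)[:2]:
    m=d["mask"];print(n,round(d["score"],2),np.round(d["extent"],1))
    if n=="paddle":
      for r in np.unique(np.nonzero(m)[0])[::5]:print(r,np.nonzero(m[r])[0].mean())
E
```

```text
16.55 tcp px [[210.7 162.6]] pred top/bottom/rimcross [[209.7 150. ]
 [212.3 184.4]]
paddle 0.45 [205.3 150.7 216.4 184.2]
151 211.0
156 210.5
161 211.0
166 211.5
171 211.5
176 212.0
181 212.0
pitcher 0.94 [182.7 165.4 230.9 228.8]
```

The paddle stands in the pitcher, still along the predicted line. I'll retreat along the handle.

>>> move_arm(
  series=[
    {"jaw": 0.2,"x": 0,"y": 0,"z": -0.01,"ax": 0,"ay": 0,"az": 0},
    {"jaw": 0.2,"x": 0,"y": 0,"z": -0.015,"ax": 0,"ay": 0,"az": 0},
    {"jaw": 0.2,"x": 0,"y": 0,"z": -0.018,"ax": 0,"ay": 0,"az": 0},
    {"jaw": 0.2,"x": 0,"y": 0,"z": -0.018,"ax": 0,"ay": 0,"az": 0},
    {"jaw": 0.2,"x": 0,"y": 0,"z": -0.018,"ax": 0,"ay": 0,"az": 0},
    {"jaw": 0.2,"x": 0,"y": 0,"z": -0.018,"ax": 0,"ay": 0,"az": 0},
    {"jaw": 0.2,"x": 0,"y": 0,"z": -0.018,"ax": 0,"ay": 0,"az": 0},
    {"jaw": 0.2,"x": 0,"y": 0,"z": -0.018,"ax": 0,"ay": 0,"az": 0},
    {"jaw": 0.2,"x": 0,"y": 0,"z": -0.015,"ax": 0,"ay": 0,"az": 0},
    {"jaw": 0.2,"x": 0,"y": 0,"z": 0,"ax": 0,"ay": 0,"az": 0},
    {"jaw": 0.2,"x": 0,"y": 0,"z": 0,"ax": 0,"ay": 0,"az": 0},
    {"jaw": 0.2,"x": 0,"y": 0,"z": 0,"ax": 0,"ay": 0,"az": 0},
  ],
)

```text
clock: 17.7
tcp_pos: [0.4323, 0.2239, 0.3335]
orientation: [-3.141, -0.174, 1.571]
ft_force: [0.2, -0.3, 0.0]
gripper_width: 0.799
grip_force: 0.0
```

```bash
python3 - <<'E'
from station import ctrl
import cv2
st=ctrl.get_state();print(st["clock"],st["tcp_pos"])
q=ctrl.snapshot("side");cv2.imwrite("pics/end.png",cv2.resize(q["image"][100:360,150:470,::-1],None,fx=2.3,fy=2.3,interpolation=cv2.INTER_CUBIC))
E
```

```text
17.7 [0.43230404 0.22390386 0.33351573]
```

View pics/end.png

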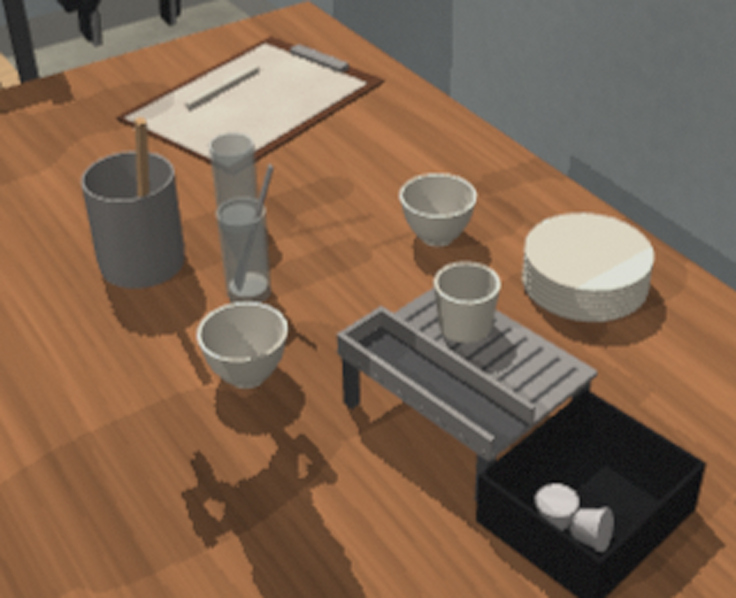

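The final picture shows both pods in the bin at (557,503) and (593,527), and the paddle standing in the pitcher with its top at (142,122). Glasses, spoon, cup and bowls are where they were, and the gripper is clear.

```bash
python3 -c "
from station import ctrl
print(ctrl.sign_off())"
```

```text
the job is handed in; nothing more can be done
None
```

The job is handed in at about 18 s on the robot's clock: both pods are in the bin, the paddle stands blade down in the pitcher, and the last picture shows nothing else moved.

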